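# Square up the slipped board on a craft-stall pile

### The arm

A 6-joint arm with a two-finger parallel gripper is mounted at the origin on the work surface. World frame = base frame: x ahead of the robot, y to its left, z up, the work surface at z = 0. Lengths are in m, angles in rad, forces in N, time in s.
With the tool pointing down it reaches from about 0.225 to 0.875 m from the base axis. Payload 3.4 kg.
Tool frame: the origin (TCP) lies between the finger pads; the fingertips stand 19 mm ahead of it and the grasp point (between the pads) is the TCP (manip.tip_reach is the distance from the TCP to the fingertips, in m); z points along the fingers, x is the direction in which the jaws open and shut, and the axes are right-handed (so a half turn about z gives the same grasp; the last joint's range is limited). The gripper opens to 85 mm and grips with 20 to 120 N. Pads are 22 mm wide; open, the fingers measure 114 mm over their backs; the gripper's body (76 mm by 85 mm) begins 54 mm behind the grasp point. The pads swing forward as they close: fully open they stand 13 mm farther back than shut.
Start: joints at [-1.37, 0.276, 1.505, -0, 1.361, -0.121], TCP at [0.182, -0.546, 0.25] pointing down, gripper open.
Joint ranges: [-2.89, 2.89], [-0.75, 2.08], [0.22, 2.7], [-1.18, 4.32], [0.11, 2.71], [-2.7, 2.7]. Speed limits (rad/s): [2.57, 2.57, 3.14, 3.14, 3.14, 3.14].

### API

Orientations are given as a unit quaternion [w, x, y, z].
In Python, from rig import manip gives the robot as it stands.
- The arm moves only by the tool send_rows, never from a script. Its arguments are lists of equal length, an entry for each row: "delta_pos": the shift along the tool's x, y, z normalised to -1 to 1, where 1 is 40 cm, a list of three; "angular": the turn, a rotation vector about the tool's x, y, z normalised to -1 to 1, where 1 is 0.08 rad, a list of three. A call has 1 to 5 rows; each row shifts and turns the commanded pose from where the row before left it, along the tool's axes as they then stand; what a row does not reach is not made up. A row lasts 1/12 s, in which the tool goes at most 41.7 mm and 7.16 degrees, less where a joint would pass 70% of its speed; a pose out of reach is approached as far as the arm can. A call with a number of a shift or a turn outside -1 to 1 is refused whole. A call with a gripper value outside its range is refused whole. "hand" is the finger opening in mm, from 0 to 85.4, set as the call begins (left out, the last holds). The fingers move at their own pace and stop on an object; "squeeze" is the grip in N (left out, the last holds). Time passes only in rows, so rows that do not move let the fingers close. It gives the time, the measured TCP pose, the force and the opening at its end, in the units of the state.
- manip.get_state(): the state, without advancing time (a new reading comes with each control period).
- manip.get_image(name): name is "side" or "top" or "wrist"; returns the picture (420x560x3 uint8, blue, green, red); there is no depth.
- manip.calibration(name): a dict with "fx", "fy", "cx", "cy" (pixels), "camera_from_world" (4x4, takes a point from world to camera coordinates). Camera axes: x right, y up, looking along -z (the intrinsics and any distortion apply to the point x, -y, -z); pixel columns grow to the right and rows downward; lengths in m; the calibration is good to about 2 mm. A picture is of the moment at which its call begins: read the wrist's pose just before it. calibration takes no time and is no camera call; for the wrist camera it gives the pose at the moment of the call.
- manip.sign_off(): hands the job in, once; it reports no verdict.
The state is a dict: "clock": time; "qpos": joint angles; "qd": joint speeds; "effort": joint torques, N m; "position": TCP position; "ee_rot": TCP orientation; "contact_force": force on the tool from outside, world axes, zero at the start; "moment": the same for the moment, N m; "width": finger opening in m.
Only numpy, scipy, OpenCV 4.12 (cv2) and the standard library are available. Lean on these libraries where they do the work, as an engineer would, in place of code of your own. Each camera call takes 0.05 s, during which the arm holds its last target.

### The job

The top board of the pile of rectangular breakfast boards has slipped towards the robot and may have shifted sideways too. With light pushes of the fingertips on its edges, nudge it back until it lies flush and square on the boards beneath, then draw the hand clear. Only push it, never pick it up, and leave the boards underneath, the round boards and all the other wares where they are.

Things in the scene. Friction and masses are not known exactly. Their poses are not given: they have to be found in the camera images.
- board_top: the slipped board: wooden breakfast board, 140 mm (x) by 220 mm (y) by 18 mm (z), 0.3 to 0.5 kg, dark 16 mm hanging hole near its +y end. Origin: centre of its underside, 54 mm above the table; its edges stand at 54 to 72 mm. Starts 25 to 40 mm off the pile to the pile's -x (towards the robot), up to 30 mm to its +y or -y, twisted up to 0.1 rad. Slides under 1 to 5 N.
- board_c: third board of the rectangular pile, directly under the slipped one, same size and wood; origin: centre of its underside, its top 54 mm above the table. In line with the two below within 2 mm. Its 220 mm side (y) faces the robot, turned by at most 0.16 rad. Once squared up, the slipped board's origin lies 18 mm straight above this one's, axes in line.
- board_b: second board of the rectangular pile, same size, loose; origin: centre of its underside, 18 mm above the table
- board_a: lowest board of the rectangular pile, same size, loose, on the table; origin: centre of its underside
- round_a: lower of the two round boards, 200 mm across, 18 mm thick, loose on the table; origin: centre of its underside. The round pile stands beside the rectangular one, on its left or its right, with at least 40 mm between the round pile and the slipped board
- round_b: upper round board, same size, its top 36 mm above the table; origin: centre of its underside
- mug_near: stoneware mug, 82 mm across with a handle to 70 mm from its axis, 85 mm tall, left front; origin: centre of its underside
- mug_far: same mug, on the far left beside the little shelf of figures; origin: centre of its underside
- head_left: carved wooden head on a plinth, 86 mm across at most, 155 mm tall, at the back left of the middle; origin: centre of its underside
- head_right: the same carved head, at the back right of the middle; origin: centre of its underside
- bird: small carved wooden bird on a 44 mm foot disc, 82 mm long, 70 mm tall, in front of the gap between the two piles; origin: centre of its underside
- spoon_jar: terracotta jar of wooden spoons, 104 mm across (140 mm over the spoons), 280 mm tall, at the back between the two carved heads; origin: centre of its underside
- bowl: turned wooden bowl, 150 mm across, 60 mm tall, right front; origin: centre of its underside

How it is judged:
At the end, for the whole second after the job is handed in: The slipped board lies at rest on the pile, its centre within 6 mm of the one beneath along each side and turned from it by less than 0.05 rad; the three lower boards are within 8 mm, and all other wares within 10 mm, of where they stood (x of board_top in the frame of board_c between -0.006 and 0.006 m and y of board_top in the frame of board_c between -0.006 and 0.006 m and z of board_top in the frame of board_c between 0.015 and 0.021 m and angle between the x axis of board_top and the x axis of board_c, either way round below 0.05 rad and linear speed of board_top below 0.01 m/s and distance of each of board_a, board_b, board_c from where it was at the start of the episode below 0.008 m and distance of each of round_a, round_b, mug_near, mug_far, head_left, head_right, bird, spoon_jar, bowl from where it was at the start of the episode below 0.01 m); the robot touches nothing.
It fails at once if the slipped board is lifted or tipped up (height (world z) of board_top above 0.062 m or angle between board_top's own z axis and vertical above 0.12 rad).
It fails at once if the slipped board is pushed with more than 20 N instead of lightly (contact force between the fingers and board_top above 20 N).
It fails at once if one of the three boards underneath is pushed out of place (8 mm) (distance of any of board_a, board_b, board_c from where it was at the start of the episode above 0.008 m).
It fails at once if another ware is moved (10 mm) or tipped (distance of any of round_a, round_b, mug_near, mug_far, head_left, head_right, bird, spoon_jar, bowl from where it was at the start of the episode above 0.01 m or angle between any of round_a, round_b, mug_near, mug_far, head_left, head_right, bird, spoon_jar, bowl's own z axis and vertical above 0.2 rad).
It also fails if it takes over 54 s, if anything falls off the work surface, if the arm or the gripper's body presses on something with over 40 N, if the wrist force passes 120 N, or if a joint passes its speed limit or range.

## Working session

There is one attempt and no reset: what is moved stays moved. The work goes in short steps, Python scripts to look and compute and a tool call to move; the robot and the scene stay as the last step left them, time stands still between calls to the robot, and variables do not carry over. Pictures are saved under pics/ and viewed, and the job is handed in when it is done.

Besides the shell and the picture viewer there is one more tool, called after "Call:" by a JSON object that holds its "name" and its "arguments", one argument or row to a line. send_rows: Moves the arm, as the interface text tells. Scaled input: -1 to 1 covers 40 cm each way for a shift and 0.08 rad each way for a turn. Its arguments: {"type":"object","properties":{"delta_pos":{"type":"array","items":{"type":"array","items":{"type":"number"}}},"angular":{"type":"array","items":{"type":"array","items":{"type":"number"}}},"hand":{"type":"number"},"squeeze":{"type":"number"}},"required":["delta_pos","angular"]}

```bash
ls; mkdir -p pics
python3 - <<'E'
from rig import manip
import cv2
print(manip.get_state())
for n in("top","side"):
    cv2.imwrite(f"pics/{n}0.png",manip.get_image(n)); print(n,manip.calibration(n))
E
```

```text
pics
{'clock': 0.0, 'qpos': array([-1.36999891e+00,  2.76593791e-01,  1.50616746e+00,  2.03402987e-06,
        1.36068325e+00, -1.21028335e-01]), 'qd': array([ 5.48651468e-05, -1.21574699e-03, -2.35783154e-03,  9.62159864e-04,
       -2.00122303e-03, -1.21435384e-03]), 'effort': array([-4.86718782e-04, -4.16783559e+01, -2.45805073e+01, -1.39917292e-04,
        1.10532218e-02, -1.12477989e-05]), 'position': array([ 0.18175057, -0.54498716,  0.24942669]), 'ee_rot': array([-6.28828216e-04,  8.11263697e-01, -5.84679704e-01, -6.79635913e-04]), 'contact_force': array([ 0.525516  , -0.37758832, -0.17316402]), 'moment': array([0.003322  , 0.10669627, 0.00191158]), 'width': 0.08564135672525516}
top {'fx': 385.1626460278713, 'fy': 385.1626460278713, 'cx': 277.4273557946349, 'cy': 212.79095617712346, 'camera_from_world': array([[-0.02815518, -0.99951811,  0.01307004,  0.01051506],
       [ 0.98249836, -0.02526251,  0.1845502 , -0.57786502],
       [-0.18413109,  0.01803734,  0.98273618, -1.25654137],
       [ 0.        ,  0.        ,  0.        ,  1.        ]])}
side {'fx': 495.36392823866214, 'fy': 495.36392823866214, 'cx': 280.38223146315835, 'cy': 199.45865767602146, 'camera_from_world': array([[-0.98364558, -0.1798829 ,  0.0091389 ,  0.58013081],
       [ 0.11204741, -0.5714003 ,  0.81298652, -0.09696043],
       [-0.14102041,  0.80071458,  0.58221079, -1.35878977],
       [ 0.        ,  0.        ,  0.        ,  1.        ]])}
```

View pics/top0.png

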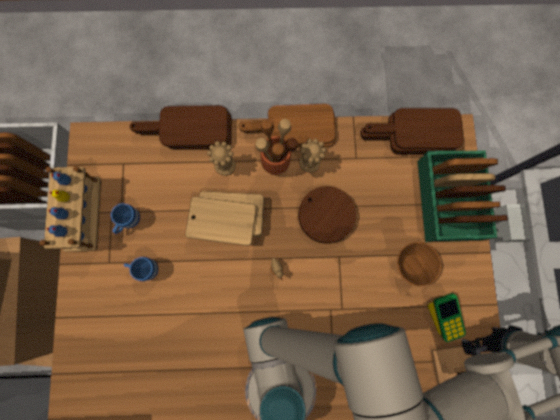

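View pics/side0.png

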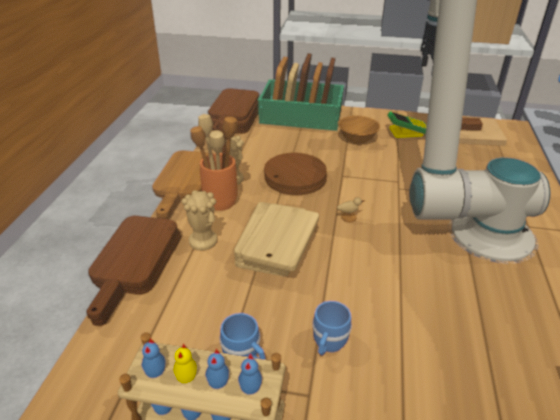

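The top view shows the pile at about (225,218), with the top board slipped down (-x) and left (+y). The round pile is to the right at (327,214) and the bird at (278,268). I'll zoom in next.

```bash
cat > h.py <<'E'
import numpy as np,cv2
from rig import manip
def ray(n,uv,z,C=None):
    C=C or manip.calibration(n); T=C["camera_from_world"];R=T[:3,:3];t=T[:3,3]
    uv=np.atleast_2d(np.array(uv,float))
    d=np.stack([(uv[:,0]-C["cx"])/C["fx"],-(uv[:,1]-C["cy"])/C["fy"],-np.ones(len(uv))],1)@R
    o=-R.T@t
    return o+d*((z-o[2])/d[:,2])[:,None]
def proj(n,P,C=None):
    C=C or manip.calibration(n); T=C["camera_from_world"]
    p=np.atleast_2d(P)@T[:3,:3].T+T[:3,3]
    return np.stack([C["cx"]+C["fx"]*p[:,0]/-p[:,2],C["cy"]-C["fy"]*p[:,1]/-p[:,2]],1)
def crop(src,dst,x,y,w,h,k):
    im=cv2.imread(src)[y:y+h,x:x+w]
    cv2.imwrite(dst,cv2.resize(im,None,fx=k,fy=k,interpolation=cv2.INTER_CUBIC))
E
python3 - <<'E'
from h import *
crop("pics/top0.png","pics/t0c.png",175,180,100,75,8)
crop("pics/side0.png","pics/s0c.png",225,195,100,85,7)
E
```

```text
(no output)
```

View pics/t0c.png

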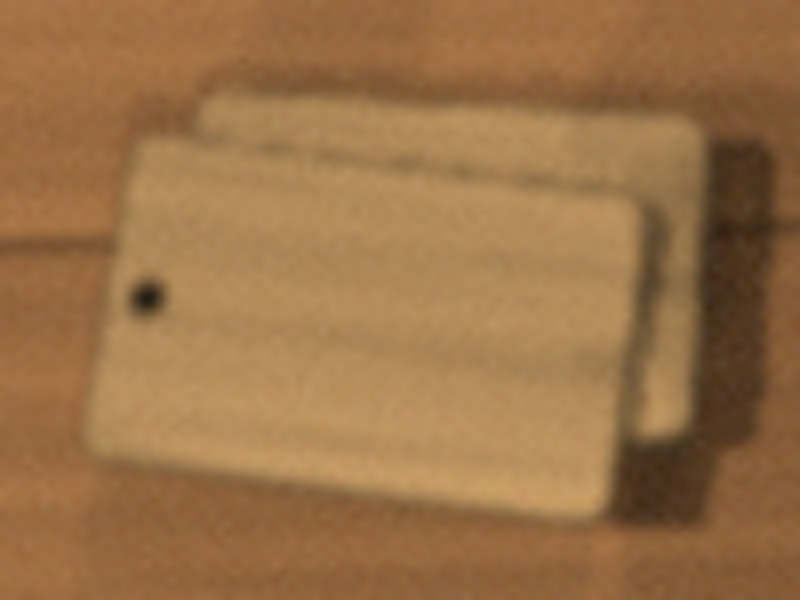

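View pics/s0c.png

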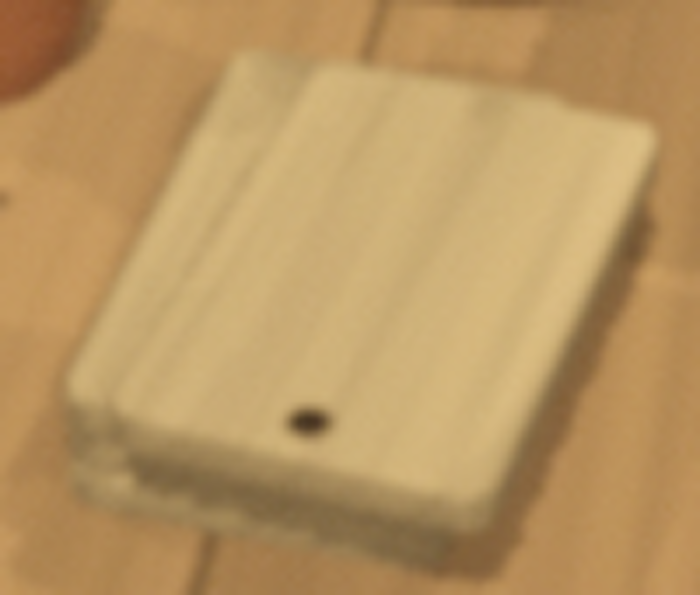

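```bash
cat >> h.py <<'E'
from scipy.ndimage import map_coordinates,gaussian_filter
def edge(img,p,q,half=3,trim=0.08,chan=0):
    """sub-pixel edge points near line p-q (px), strongest gradient of one channel along the normal"""
    g=gaussian_filter(img[:,:,chan].astype(float) if chan is not None else cv2.cvtColor(img,cv2.COLOR_BGR2GRAY).astype(float),0.7)
    p=np.array(p,float);q=np.array(q,float);d=(q-p)/np.linalg.norm(q-p);n=np.array([-d[1],d[0]])
    out=[]
    s=np.arange(-half,half+.01,0.1)
    for a in np.linspace(trim,1-trim,60):
        c=p+a*(q-p);P=c+s[:,None]*n
        v=map_coordinates(g,[P[:,1],P[:,0]],order=3);gr=np.abs(np.gradient(v))
        out.append(c+s[gr.argmax()]*n)
    out=np.array(out)
    # robust line
    l=cv2.fitLine(out.astype(np.float32),cv2.DIST_HUBER,0,.01,.01).ravel()
    nn=np.array([-l[1],l[0]]);r=(out-l[2:])@nn
    k=np.abs(r)<0.8
    l=cv2.fitLine(out[k].astype(np.float32),cv2.DIST_L2,0,.01,.01).ravel()
    d0=l[:2]*np.sign(l[:2]@d)
    e=[l[2:]+d0*((pt-l[2:])@d0) for pt in (p,q)]
    return np.array(e),k.mean(),np.std(r[k])
def U(x,y,ox,oy,k): return (ox+(x+.5)/k-.5,oy+(y+.5)/k-.5)
E
cat > m0.py <<'E'
from h import *
def run(n,f,ox,oy,k,E):
    im=cv2.imread(f)
    for nm,(p,q,z) in E.items():
        for ch in (0,None):
            e,kk,sd=edge(im,U(*p,ox,oy,k),U(*q,ox,oy,k),chan=ch)
            w=ray(n,e,z)
            d=w[1]-w[0]
            print(n,nm,ch,np.round(e,1).tolist(),"%.2f %.2f"%(kk,sd),np.round(w[:,:2]*1000,1).tolist(),"ang %.3f len %.0f"%(np.arctan2(d[1],d[0]),1000*np.linalg.norm(d)))
run("top","pics/top0.png",175,180,8,{
 "Tfar":((150,138),(630,203),.072),"Tleft":((133,150),(92,440),.072),"Tnear":((110,460),(590,520),.072),"Tright":((640,210),(607,505),.072),
 "Cfar":((215,92),(690,115),.054),"Cright":((707,135),(690,430),.054)})
run("side","pics/side0.png",225,195,7,{
 "Tfar":((315,75),(118,405),.072),"Tleft":((130,420),(480,515),.072),"Tnear":((652,150),(492,505),.072),"Tright":((330,65),(640,122),.072),
 "Cfar":((235,55),(72,380),.054)})
E
python3 m0.py
python3 - <<'E'
from h import *
for n in("top","side"):
    T=manip.calibration(n)["camera_from_world"];print(-T[:3,:3].T@T[:3,3])
h=U(147,297,175,180,8);print("hole",ray("top",h,.072));print(ray("side",U(309,422,225,195,7),.072))
for nm,u in dict(bird=(278,275),head=(224,170),jar=(277,165),round=(327,214)).items(): print(nm,ray("top",u,.01))
E
```

```text
top Tfar 0 [[193.2, 197.4], [253.3, 205.0]] 0.92 0.22 [[634.7, 277.3], [603.4, 75.6]] ang -1.725 len 204
top Tfar None [[193.2, 197.4], [253.3, 205.0]] 0.95 0.14 [[634.7, 277.3], [603.4, 75.6]] ang -1.725 len 204
top Tleft 0 [[191.4, 198.4], [185.1, 234.4]] 0.85 0.16 [[631.4, 283.3], [509.7, 302.6]] ang 2.985 len 123
top Tleft None [[191.6, 198.4], [185.3, 234.4]] 0.83 0.12 [[631.3, 282.8], [509.6, 302.2]] ang 2.984 len 123
top Tnear 0 [[188.4, 236.6], [248.3, 244.7]] 1.00 0.13 [[502.1, 291.8], [470.0, 94.4]] ang -1.732 len 200
top Tnear None [[188.4, 236.4], [248.3, 244.5]] 1.00 0.09 [[502.7, 291.7], [470.5, 94.3]] ang -1.733 len 200
top Tright 0 [[255.0, 205.9], [250.4, 242.7]] 0.85 0.25 [[600.1, 69.9], [476.4, 87.3]] ang 3.002 len 125
top Tright None [[255.1, 205.9], [250.3, 242.7]] 0.85 0.22 [[600.1, 69.8], [476.5, 87.7]] ang 2.998 len 125
top Cfar 0 [[201.4, 191.1], [260.8, 194.3]] 1.00 0.22 [[660.1, 253.3], [643.7, 50.2]] ang -1.651 len 204
top Cfar None [[201.4, 191.2], [260.8, 194.4]] 1.00 0.20 [[659.8, 253.3], [643.4, 50.2]] ang -1.651 len 204
top Cright 0 [[263.0, 196.4], [
[... 882 characters left out ...]
.31 [[601.6, 67.8], [478.8, 80.1]] ang 3.042 len 123
side Tright None [[271.8, 203.2], [316.2, 210.6]] 0.83 0.27 [[601.6, 68.7], [478.8, 78.7]] ang 3.060 len 123
side Cfar 0 [[258.1, 202.4], [234.4, 248.6]] 1.00 0.10 [[644.5, 48.0], [660.1, 248.7]] ang 1.494 len 201
side Cfar None [[258.2, 202.5], [234.5, 248.7]] 1.00 0.09 [[644.3, 48.1], [659.7, 248.9]] ang 1.494 len 201
[0.33667916 0.01857634 1.34135634]
[0.38989019 1.13695518 0.86462783]
hole [[0.56853512 0.27756371 0.072     ]]
[[0.56841513 0.27460468 0.072     ]]
bird [[ 0.37008032 -0.00172967  0.01      ]]
head [[0.74710212 0.18126329 0.01      ]]
jar [[ 0.76121256 -0.00925178  0.01      ]]
round [[ 0.57731235 -0.18025471  0.01      ]]
```

Top and side views agree. In board_c's frame the top board is about -34 mm in x and +27 mm in y, twisted about -0.076 rad. The plan is to push the near edge with the two open fingertips held square to board_c, then do the same on the +y end. First I'll turn the jaws parallel to board_c's long side.

Call:
{"name": "send_rows", "arguments": {
  "delta_pos": [
    [0,0,0.04],
    [0,0,0.04],
    [0,0,0.04],
    [0,0,0.04],
    [0,0,0.04]
  ],
  "angular": [
    [0,0,1],
    [0,0,1],
    [0,0,1],
    [0,0,1],
    [0,0,1]
  ]
}}

```text
clock: 0.52
position: [0.1818, -0.5451, 0.1692]
ee_rot: [0.0, -0.677, 0.736, 0.0]
contact_force: [0.1, -0.3, 0.8]
width: 0.0851
```

```bash
cat >> h.py <<'E'
from scipy.spatial.transform import Rotation as Ro
TH=-0.080; N=np.array([np.cos(TH),np.sin(TH)]); M=np.array([-np.sin(TH),np.cos(TH)])
def st():
    s=manip.get_state();q=s["ee_rot"];R=Ro.from_quat(np.r_[q[1:],q[0]]).as_matrix();p=s["position"]
    print("t %.2f"%s["clock"],"pos",np.round(p*1000,1),"nm",np.round([p[:2]@N*1000,p[:2]@M*1000],1),"xang %.4f"%np.arctan2(R[1,0],R[0,0]),"zax",np.round(R[:,2],3),"F",np.round(s["contact_force"],1),"w %.3f"%s["width"])
    return s,R,p
def to(n,m,z):
    s,R,p=st(); tgt=np.r_[(n*N+m*M),z]/1000
    d=R.T@(tgt-p)/0.4; print("target",np.round(tgt,4),"units total",np.round(d,4))
E
python3 - <<'E'
from h import *
print(manip.tip_reach)
to(415,229,160)
E
```

```text
0.019
t 0.52 pos [ 181.8 -545.1  169.2] nm [ 224.8 -528.9] xang -1.6529 zax [-0.     0.001 -1.   ] F [ 0.1 -0.3  0.8] w 0.085
target [0.432  0.1951 0.16  ] units total [-1.8957 -0.4715  0.0242]
```

Call:
{"name": "send_rows", "arguments": {
  "delta_pos": [
    [-0.08,-0.05,0],
    [-0.09,-0.05,0],
    [-0.09,-0.05,0],
    [-0.09,-0.05,0],
    [-0.09,-0.05,0]
  ],
  "angular": [
    [0,0,0],
    [0,0,0],
    [0,0,0],
    [0,0,0],
    [0,0,0]
  ]
}}

```text
clock: 0.93
position: [0.2957, -0.376, 0.1699]
ee_rot: [0.0, -0.679, 0.735, 0.0]
contact_force: [-0.6, -1.1, -0.4]
width: 0.0855
```

Call:
{"name": "send_rows", "arguments": {
  "delta_pos": [
    [-0.09,-0.04,0],
    [-0.09,-0.04,0],
    [-0.09,-0.04,0],
    [-0.09,-0.04,0],
    [-0.09,-0.04,0]
  ],
  "angular": [
    [0,0,0],
    [0,0,0],
    [0,0,0],
    [0,0,0],
    [0,0,0]
  ]
}}

```text
clock: 1.35
position: [0.3894, -0.2027, 0.1702]
ee_rot: [-0.0, -0.679, 0.734, 0.0]
contact_force: [1.1, -0.1, -0.4]
width: 0.0853
```

Call:
{"name": "send_rows", "arguments": {
  "delta_pos": [
    [-0.09,0,0],
    [-0.09,0,0],
    [-0.09,0,0],
    [-0.09,0,0],
    [-0.09,0,0]
  ],
  "angular": [
    [0,0,0],
    [0,0,0],
    [0,0,0],
    [0,0,0],
    [0,0,0]
  ]
}}

```text
clock: 1.77
position: [0.4027, -0.0234, 0.1701]
ee_rot: [-0.0, -0.679, 0.734, 0.0]
contact_force: [0.6, 0.7, -1.1]
width: 0.0855
```

Call:
{"name": "send_rows", "arguments": {
  "delta_pos": [
    [-0.09,0,0],
    [-0.09,0,0],
    [-0.09,0,0],
    [-0.09,0,0],
    [-0.09,0,0]
  ],
  "angular": [
    [0,0,0],
    [0,0,0],
    [0,0,0],
    [0,0,0],
    [0,0,0]
  ]
}}

```text
clock: 2.18
position: [0.4167, 0.156, 0.1702]
ee_rot: [-0.0, -0.679, 0.734, -0.0]
contact_force: [0.2, -0.6, 0.4]
width: 0.0853
```

Run:
```python
from h import *
to(415,229,100)
im=manip.get_image("side");cv2.imwrite("pics/s1.png",im)
```

```text
t 2.18 pos [416.7 156.  170.2] nm [402.9 188.8] xang -1.6487 zax [-0. -0. -1.] F [ 0.2 -0.6  0.4] w 0.085
target [0.432  0.1951 0.1   ] units total [-0.1004 -0.0305  0.1753]
```

View pics/s1.png

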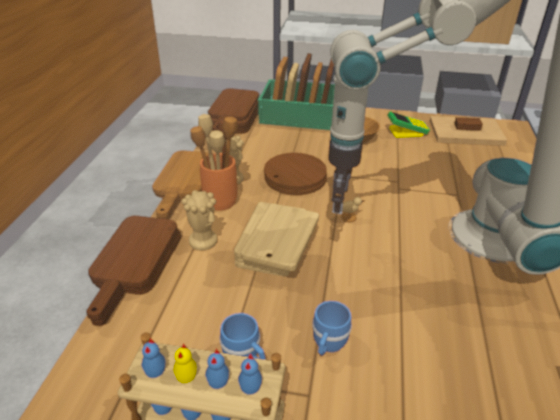

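Run:
```python
from h import *
s,R,p=st()
for a in (0.006,0.019):
  for w in (-0.05,0.05):
    print(a,w,proj("side",p+R[:,0]*w+R[:,2]*a))
crop("pics/s1.png","pics/s1c.png",300,150,75,75,8)
```

```text
t 2.23 pos [417.7 162.1 170.4] nm [403.4 195. ] xang -1.6464 zax [ 0.001  0.007 -1.   ] F [1.3 5.4 0.8] w 0.086
0.006 -0.05 [[335.80207114 215.36578601]]
0.006 0.05 [[342.43979321 191.98950843]]
0.019 -0.05 [[335.3786176  219.79602567]]
0.019 0.05 [[342.00320738 196.27824482]]
```

View pics/s1c.png

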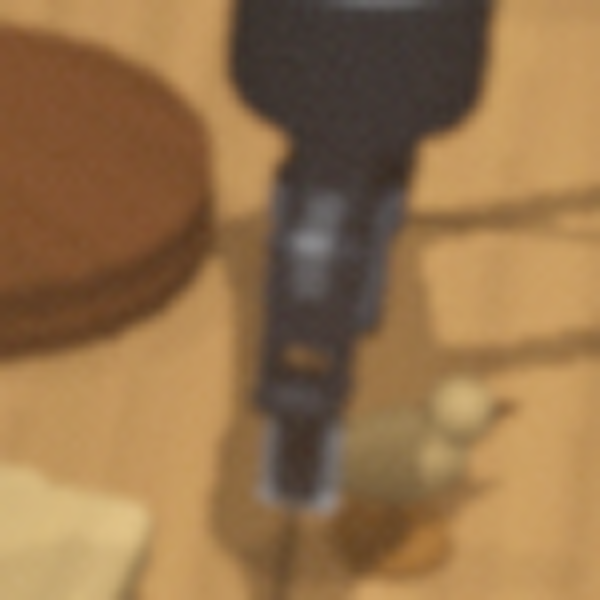

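The finger bottom is at about row 213 in the side view. That puts the open tips about 6 mm ahead of the TCP, so I'll use TCP z ≈ 0.067 for tips at about 0.061.

Call:
{"name": "send_rows", "arguments": {
  "delta_pos": [
    [-0.02,-0.015,0.04],
    [-0.02,-0.015,0.04],
    [-0.02,-0.015,0.04],
    [-0.02,-0.015,0.04],
    [-0.01,-0.015,0.04]
  ],
  "angular": [
    [0,0,0],
    [0,0,0],
    [0,0,0],
    [0,0,0],
    [0,0,0]
  ]
}}

```text
clock: 2.65
position: [0.4501, 0.1884, 0.0893]
ee_rot: [-0.0, -0.679, 0.734, 0.0]
contact_force: [0.0, -0.5, -0.2]
width: 0.0852
```

Run:
```python
from h import *
to(438,229,67)
```

```text
t 2.65 pos [450.1 188.4  89.3] nm [433.6 223.7] xang -1.6483 zax [-0.  0. -1.] F [ 0.  -0.5 -0.2] w 0.085
target [0.4549 0.1933 0.067 ] units total [-0.0131 -0.011   0.0558]
```

Call:
{"name": "send_rows", "arguments": {
  "delta_pos": [
    [-0.003,0,0.014],
    [-0.003,0,0.014],
    [-0.003,0,0.014],
    [0,0,0.0135],
    [0,0,0]
  ],
  "angular": [
    [0,0,0],
    [0,0,0],
    [0,0,0],
    [0,0,0],
    [0,0,0]
  ]
}}

```text
clock: 3.07
position: [0.4495, 0.191, 0.0676]
ee_rot: [-0.001, -0.679, 0.734, 0.0]
contact_force: [-0.1, 0.8, 0.1]
width: 0.0854
```

Run:
```python
from h import *
im=manip.get_image("side");cv2.imwrite("pics/s2.png",im)
to(445,229,67)
crop("pics/s2.png","pics/s2c.png",225,170,120,100,6)
```

```text
t 3.12 pos [449.8 191.1  68. ] nm [433.1 226.4] xang -1.6492 zax [-0. -0. -1.] F [0.4 0.6 0.5] w 0.085
target [0.4619 0.1927 0.067 ] units total [-0.0064 -0.0297  0.0026]
```

View pics/s2c.png

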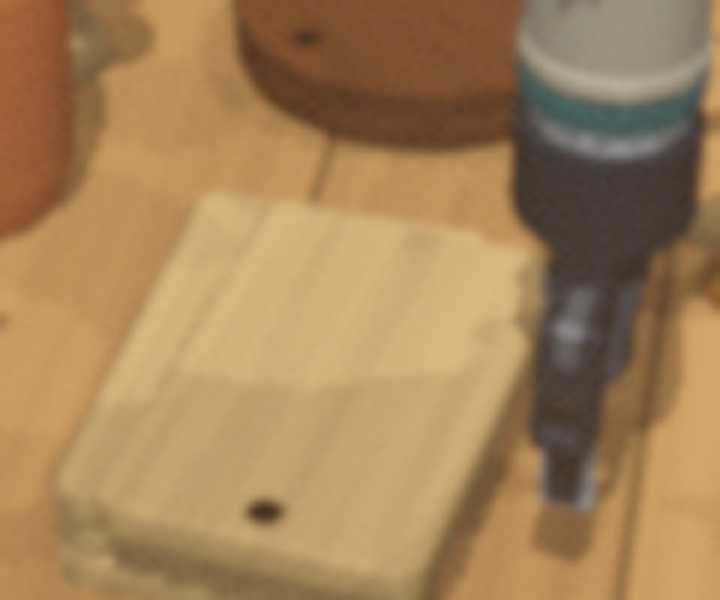

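Call:
{"name": "send_rows", "arguments": {
  "delta_pos": [
    [-0.002,-0.01,0.0],
    [-0.002,-0.01,0],
    [-0.002,-0.008,0],
    [0,-0.004,0],
    [0,-0.003,0]
  ],
  "angular": [
    [0,0,0],
    [0,0,0],
    [0,0,0],
    [0,0,0],
    [0,0,0]
  ]
}}

```text
clock: 3.53
position: [0.4651, 0.1927, 0.0683]
ee_rot: [0.0, -0.679, 0.734, -0.0]
contact_force: [0.2, 0.6, 0.4]
width: 0.0849
```

Call:
{"name": "send_rows", "arguments": {
  "delta_pos": [
    [0,-0.003,0],
    [0,-0.003,0],
    [0,-0.003,0],
    [0,-0.003,0],
    [0,-0.003,0]
  ],
  "angular": [
    [0,0,0],
    [0,0,0],
    [0,0,0],
    [0,0,0],
    [0,0,0]
  ]
}}

```text
clock: 3.95
position: [0.4699, 0.1921, 0.068]
ee_rot: [-0.001, -0.679, 0.734, 0.0]
contact_force: [-2.7, 0.0, 1.0]
width: 0.0858
```

Call:
{"name": "send_rows", "arguments": {
  "delta_pos": [
    [0,-0.003,0],
    [0,-0.003,0],
    [0,-0.003,0],
    [0,-0.003,0],
    [0,-0.003,0]
  ],
  "angular": [
    [0,0,0],
    [0,0,0],
    [0,0,0],
    [0,0,0],
    [0,0,0]
  ]
}}

```text
clock: 4.37
position: [0.4761, 0.1915, 0.0679]
ee_rot: [-0.0, -0.679, 0.734, 0.0]
contact_force: [-1.8, -0.4, 1.0]
width: 0.085
```

Run:
```python
from h import *
im=manip.get_image("side");cv2.imwrite("pics/s3.png",im)
to(489,229,67)
crop("pics/s3.png","pics/s3c.png",225,170,120,100,6)
```

```text
t 4.42 pos [476.7 191.6  68. ] nm [459.9 229.1] xang -1.6490 zax [ 0. -0. -1.] F [-1.7 -0.2  1. ] w 0.085
target [0.5057 0.1892 0.067 ] units total [ 0.0004 -0.0727  0.0025]
```

View pics/s3c.png

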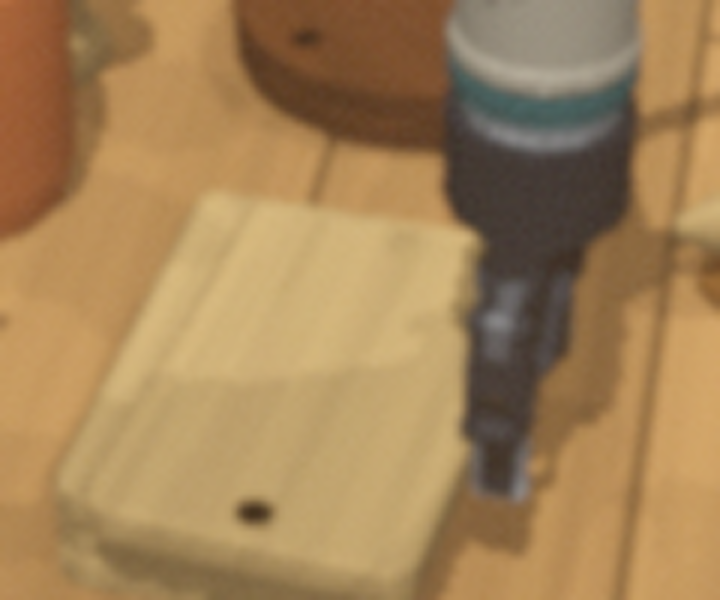

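The fingertips are pushing at about 2 N and the board is squaring up to them. I'll continue.

Call:
{"name": "send_rows", "arguments": {
  "delta_pos": [
    [0,-0.004,0],
    [0,-0.004,0],
    [0,-0.004,0],
    [0,-0.004,0],
    [0,-0.004,0]
  ],
  "angular": [
    [0,0,0],
    [0,0,0],
    [0,0,0],
    [0,0,0],
    [0,0,0]
  ]
}}

```text
clock: 4.83
position: [0.4848, 0.1911, 0.068]
ee_rot: [0.0, -0.679, 0.734, -0.0]
contact_force: [-1.4, -0.9, -0.2]
width: 0.0852
```

Call:
{"name": "send_rows", "arguments": {
  "delta_pos": [
    [0,-0.004,0],
    [0,-0.004,0],
    [0,-0.004,0],
    [0,-0.004,0],
    [0,-0.004,0]
  ],
  "angular": [
    [0,0,0],
    [0,0,0],
    [0,0,0],
    [0,0,0],
    [0,0,0]
  ]
}}

```text
clock: 5.25
position: [0.4926, 0.1905, 0.068]
ee_rot: [0.0, -0.679, 0.734, -0.0]
contact_force: [-1.2, -1.0, -1.9]
width: 0.0851
```

Call:
{"name": "send_rows", "arguments": {
  "delta_pos": [
    [0,-0.004,0],
    [0,-0.004,0],
    [0,-0.003,0],
    [0,0,0],
    [0,0,0]
  ],
  "angular": [
    [0,0,0],
    [0,0,0],
    [0,0,0],
    [0,0,0],
    [0,0,0]
  ]
}}

```text
clock: 5.67
position: [0.4971, 0.1902, 0.0681]
ee_rot: [0.0, -0.679, 0.734, -0.0]
contact_force: [-0.8, -0.5, -0.7]
width: 0.0855
```

Run:
```python
from h import *
im=manip.get_image("side");cv2.imwrite("pics/s4.png",im)
im=manip.get_image("top");cv2.imwrite("pics/t4.png",im)
to(489,229,67)
crop("pics/s4.png","pics/s4c.png",225,180,110,90,7)
crop("pics/t4.png","pics/t4c.png",175,180,100,75,8)
```

```text
t 5.77 pos [497.1 190.2  68.2] nm [480.3 229.3] xang -1.6489 zax [ 0.001  0.    -1.   ] F [-1.1  0.3 -0.6] w 0.085
target [0.5057 0.1892 0.067 ] units total [ 0.0008 -0.0218  0.003 ]
```

View pics/s4c.png

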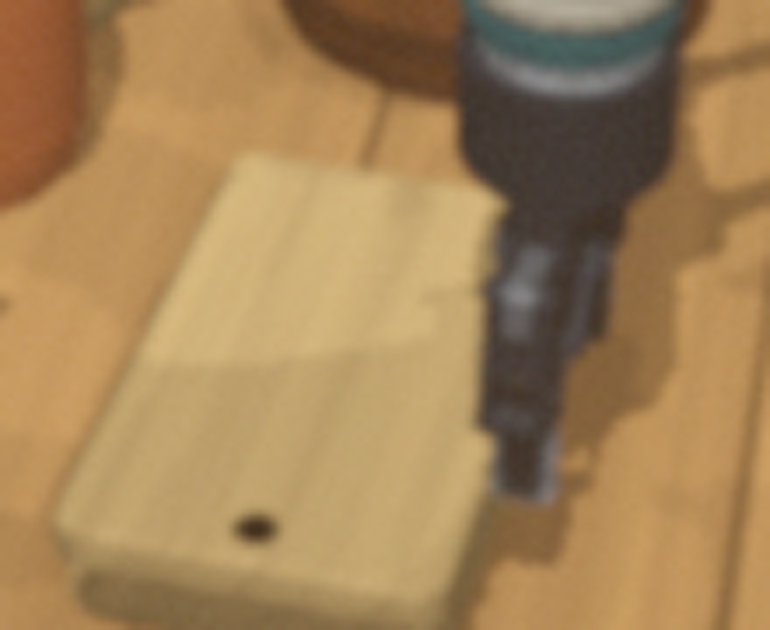

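View pics/t4c.png

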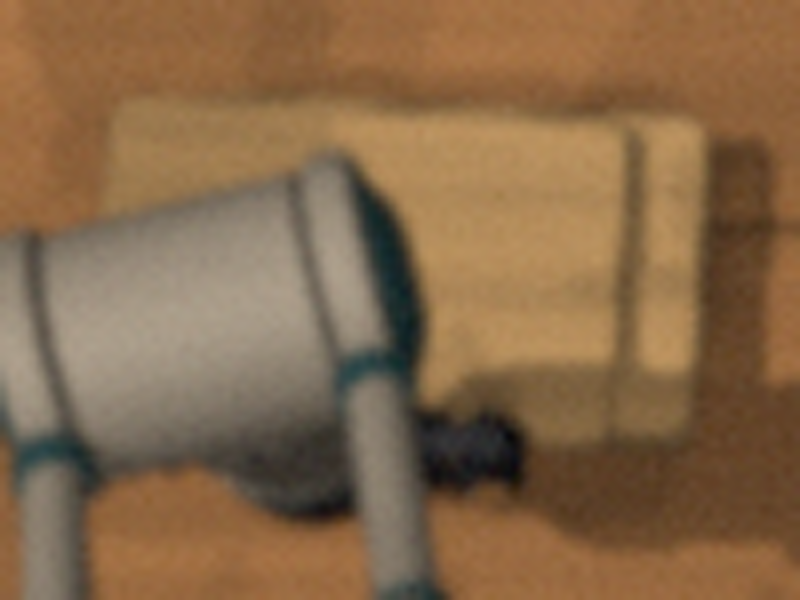

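```bash
cat >> h.py <<'E'
def meas(n,f,ox,oy,k,E):
    im=cv2.imread(f)
    for nm,(p,q,z) in E.items():
        e,kk,sd=edge(im,U(*p,ox,oy,k),U(*q,ox,oy,k),chan=None,half=2.5)
        w=ray(n,e,z)[:,:2];d=w[1]-w[0];c=w.mean(0)*1000
        print(n,nm,"%.2f %.2f"%(kk,sd),"n %.1f m %.1f"%(c@N,c@M),"rel ang %.3f"%((np.arctan2(d[1],d[0])-TH+np.pi/4)%(np.pi/2)-np.pi/4))
E
python3 - <<'E'
from h import *
meas("top","pics/top0.png",175,180,8,{"Cfar":((215,92),(690,115),.054),"Cright":((707,135),(690,430),.054)})
meas("side","pics/side0.png",225,195,7,{"Cfar":((235,55),(72,380),.054)})
meas("top","pics/t4.png",175,180,8,{"Tfar":((130,98),(615,115),.072),"Tright":((637,135),(615,430),.072)})
meas("side","pics/s4.png",225,180,7,{"Tfar":((230,165),(62,515),.072),"Tleft":((75,535),(440,610),.072)})
print(ray("side",U(256,528,225,180,7),.072)*1000)
E
```

```text
top Cfar 1.00 0.20 n 637.4 m 203.3 rel ang -0.001
top Cright 1.00 0.17 n 567.0 m 94.0 rel ang -0.003
side Cfar 1.00 0.09 n 638.1 m 200.1 rel ang 0.003
top Tfar 0.88 0.33 n 629.0 m 234.7 rel ang 0.005
top Tright 0.75 0.19 n 562.2 m 127.5 rel ang -0.012
side Tfar 1.00 0.10 n 629.7 m 231.3 rel ang 0.005
side Tleft 0.93 0.10 n 555.6 m 345.9 rel ang 0.007
[[585.96611534 278.51213687  72.        ]]
```

The board is square and needs about 8.4 mm more. The top view (8.4) and the side view (8.4) agree.

Call:
{"name": "send_rows", "arguments": {
  "delta_pos": [
    [0,-0.004,0],
    [0,-0.004,0],
    [0,-0.004,0],
    [0,-0.004,0],
    [0,-0.004,0]
  ],
  "angular": [
    [0,0,0],
    [0,0,0],
    [0,0,0],
    [0,0,0],
    [0,0,0]
  ]
}}

```text
clock: 6.18
position: [0.5045, 0.1895, 0.0682]
ee_rot: [-0.0, -0.679, 0.734, 0.0]
contact_force: [-5.0, 0.8, 3.1]
width: 0.0856
```

Call:
{"name": "send_rows", "arguments": {
  "delta_pos": [
    [0,0,0],
    [0,0,0]
  ],
  "angular": [
    [0,0,0],
    [0,0,0]
  ]
}}

```text
clock: 6.35
position: [0.5051, 0.1894, 0.0682]
ee_rot: [0.0, -0.679, 0.734, -0.0]
contact_force: [-3.1, 0.7, 1.8]
width: 0.0857
```

Run:
```python
from h import *
im=manip.get_image("side");cv2.imwrite("pics/s5.png",im)
im=manip.get_image("top");cv2.imwrite("pics/t5.png",im)
to(489,229,67)
meas("top","pics/t5.png",175,180,8,{"Tfar":((130,73),(615,90),.072)})
meas("top","pics/t5.png",175,180,8,{"Tfar":((130,80),(615,97),.072)})
meas("side","pics/s5.png",225,180,7,{"Tfar":((218,162),(50,512),.072)})
crop("pics/s5.png","pics/s5c.png",225,180,110,90,7)
```

```text
t 6.45 pos [505.1 189.5  68.1] nm [488.3 229.2] xang -1.6490 zax [ 0.001 -0.    -1.   ] F [-4.  -0.1  1.9] w 0.086
target [0.5057 0.1892 0.067 ] units total [ 0.0006 -0.0017  0.0028]
top Tfar 1.00 0.17 n 636.5 m 235.4 rel ang 0.004
top Tfar 1.00 0.17 n 636.5 m 235.3 rel ang 0.003
side Tfar 1.00 0.14 n 637.2 m 229.7 rel ang 0.006
```

View pics/s5c.png

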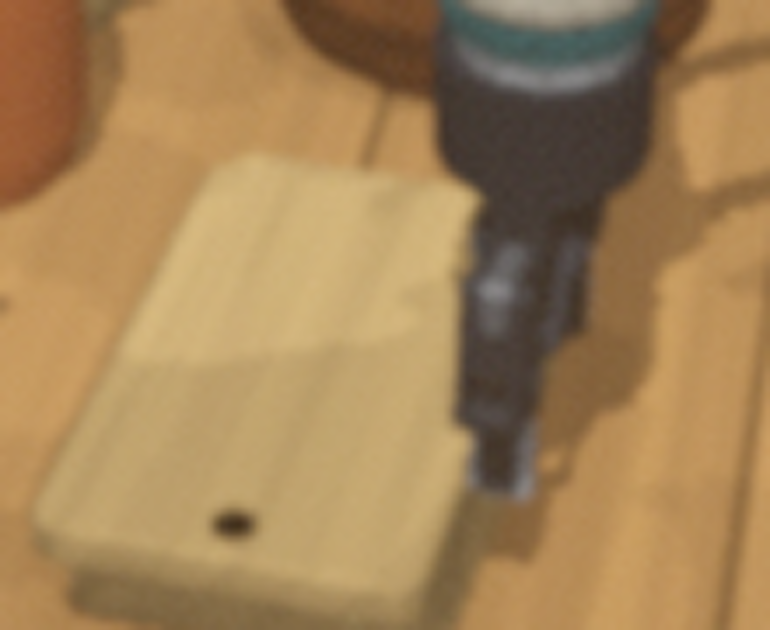

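Call:
{"name": "send_rows", "arguments": {
  "delta_pos": [
    [0,0.005,0],
    [0,0.01,0],
    [0,0.03,0],
    [0,0.05,0],
    [0,0,-0.06]
  ],
  "angular": [
    [0,0,0],
    [0,0,0],
    [0,0,0],
    [0,0,0],
    [0,0,0]
  ]
}}

```text
clock: 6.87
position: [0.4582, 0.1912, 0.0881]
ee_rot: [-0.007, -0.679, 0.734, 0.004]
contact_force: [-0.7, -0.8, -1.1]
width: 0.0855
```

Run:
```python
from h import *
to(570,375,130); print(manip.get_state()["qpos"])
```

```text
t 6.87 pos [458.2 191.2  88.1] nm [441.4 227.2] xang -1.6484 zax [-0.015 -0.004 -1.   ] F [-0.7 -0.8 -1.1] w 0.086
target [0.5981 0.3282 0.13  ] units total [-0.3683 -0.3207 -0.1113]
[2.54814798e-01 3.17741047e-01 1.89818253e+00 4.07994542e-04
 9.40995161e-01 1.90299370e+00]
```

Call:
{"name": "send_rows", "arguments": {
  "delta_pos": [
    [0,0,-0.05],
    [0,0,-0.05],
    [0,0,-0.05],
    [0,0,0],
    [0,0,0]
  ],
  "angular": [
    [0,0,-0.6],
    [0,0,-1],
    [0,0,-1],
    [0,0,-1],
    [0,0,-1]
  ]
}}

```text
clock: 7.28
position: [0.4671, 0.1928, 0.1537]
ee_rot: [-0.002, 0.803, -0.596, 0.001]
contact_force: [-0.1, -0.5, 0.5]
width: 0.0855
```

Call:
{"name": "send_rows", "arguments": {
  "delta_pos": [
    [0,0,0],
    [0,0,0],
    [0,0,0],
    [0,0,0],
    [0,0,0]
  ],
  "angular": [
    [0,0,-1],
    [0,0,-1],
    [0,0,-1],
    [0,0,-1],
    [0,0,-1]
  ]
}}

```text
clock: 7.7
position: [0.466, 0.1925, 0.152]
ee_rot: [-0.0, 0.905, -0.424, 0.0]
contact_force: [-1.0, -0.3, -0.6]
width: 0.0854
```

Call:
{"name": "send_rows", "arguments": {
  "delta_pos": [
    [0,0,0],
    [0,0,0],
    [0,0,0],
    [0,0,0],
    [0,0,0]
  ],
  "angular": [
    [0,0,-1],
    [0,0,-1],
    [0,0,-1],
    [0,0,-1],
    [0,0,-1]
  ]
}}

```text
clock: 8.12
position: [0.466, 0.1925, 0.152]
ee_rot: [0.0, 0.972, -0.236, 0.0]
contact_force: [0.3, -0.1, -0.4]
width: 0.0856
```

Call:
{"name": "send_rows", "arguments": {
  "delta_pos": [
    [0,0,0],
    [0,0,0],
    [0,0,0],
    [0,0,0],
    [0,0,0]
  ],
  "angular": [
    [0,0,-1],
    [0,0,-1],
    [0,0,-1],
    [0,0,-1],
    [0,0,-1]
  ]
}}

```text
clock: 8.53
position: [0.466, 0.1925, 0.152]
ee_rot: [0.0, 0.999, -0.038, 0.0]
contact_force: [0.4, 0.2, -0.7]
width: 0.0853
```

Run:
```python
from h import *
to(568,385,150); print(manip.get_state()["qpos"])
im=manip.get_image("top");cv2.imwrite("pics/t6.png",im)
im=manip.get_image("side");cv2.imwrite("pics/s6.png",im)
crop("pics/t6.png","pics/t6c.png",120,150,160,120,5)
crop("pics/s6.png","pics/s6c.png",225,180,110,90,7)
```

```text
t 8.53 pos [466.  192.5 152. ] nm [449.2 229.1] xang -0.0767 zax [ 0. -0. -1.] F [ 0.4  0.2 -0.7] w 0.085
target [0.597  0.3384 0.15  ] units total [ 0.2984 -0.3886  0.005 ]
[ 2.53798862e-01  2.48561848e-01  1.80703139e+00 -2.08122001e-04
  1.08567043e+00  3.30590514e-01]
```

View pics/t6c.png

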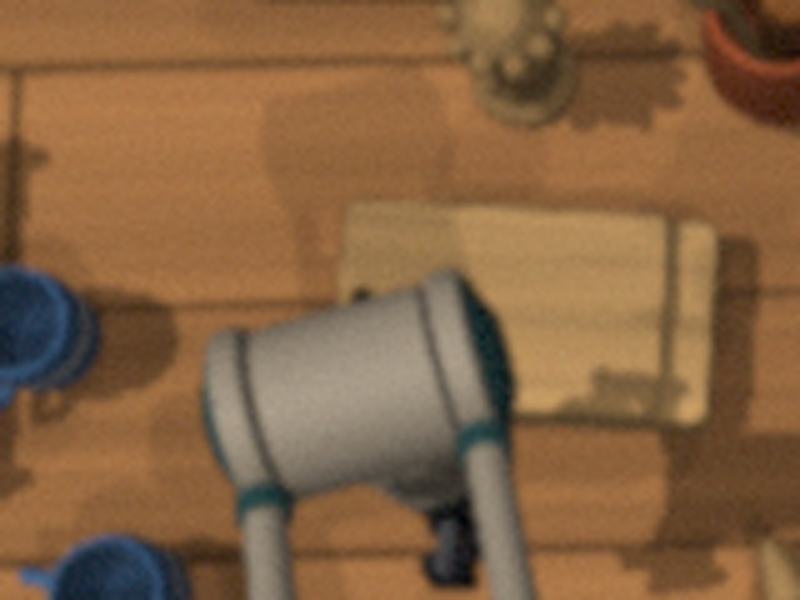

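View pics/s6c.png

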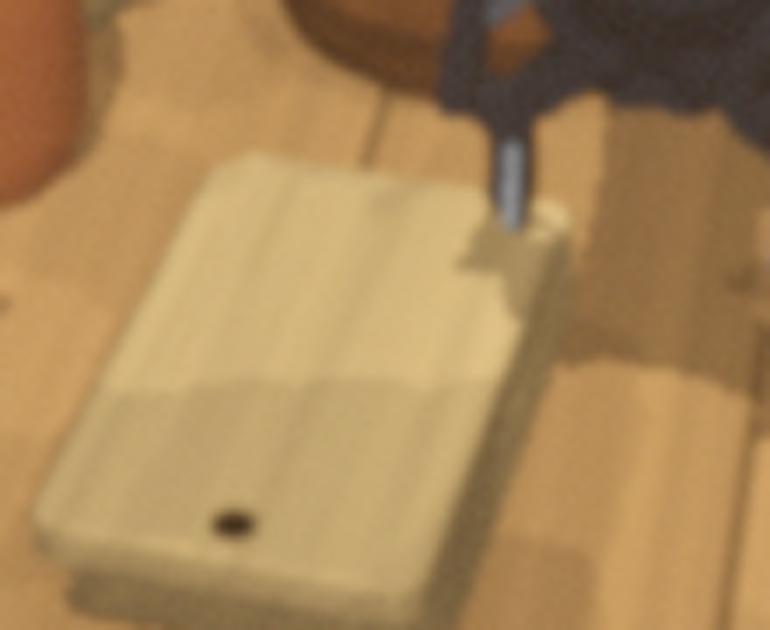

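Call:
{"name": "send_rows", "arguments": {
  "delta_pos": [
    [0.059,-0.075,0],
    [0.059,-0.075,0],
    [0.06,-0.075,0],
    [0.06,-0.075,0],
    [0.06,-0.075,0]
  ],
  "angular": [
    [0,0,0],
    [0,0,0],
    [0,0,0],
    [0,0,0],
    [0,0,0.04]
  ]
}}

```text
clock: 9.05
position: [0.5983, 0.3337, 0.152]
ee_rot: [0.0, 0.999, -0.043, 0.0]
contact_force: [0.2, -0.1, 0.5]
width: 0.0853
```

Call:
{"name": "send_rows", "arguments": {
  "delta_pos": [
    [0,0,0.05],
    [0,0,0.05],
    [0,0,0.05],
    [0,0,0.03],
    [0,0,0]
  ],
  "angular": [
    [0,0,0],
    [0,0,0],
    [0,0,0],
    [0,0,0],
    [0,0,0]
  ]
}}

```text
clock: 9.47
position: [0.5954, 0.3315, 0.0766]
ee_rot: [0.001, 0.999, -0.043, -0.003]
contact_force: [-0.3, -0.4, -0.4]
width: 0.0857
```

Run:
```python
from h import *
to(569,360,68)
im=manip.get_image("side");cv2.imwrite("pics/s7.png",im)
crop("pics/s7.png","pics/s7c.png",215,170,120,120,5)
```

```text
t 9.47 pos [595.4 331.5  76.6] nm [567. 378.] xang -0.0853 zax [-0.006 -0.003 -1.   ] F [-0.3 -0.4 -0.4] w 0.086
target [0.5959 0.3134 0.068 ] units total [0.0054 0.0449 0.0216]
```

View pics/s7c.png

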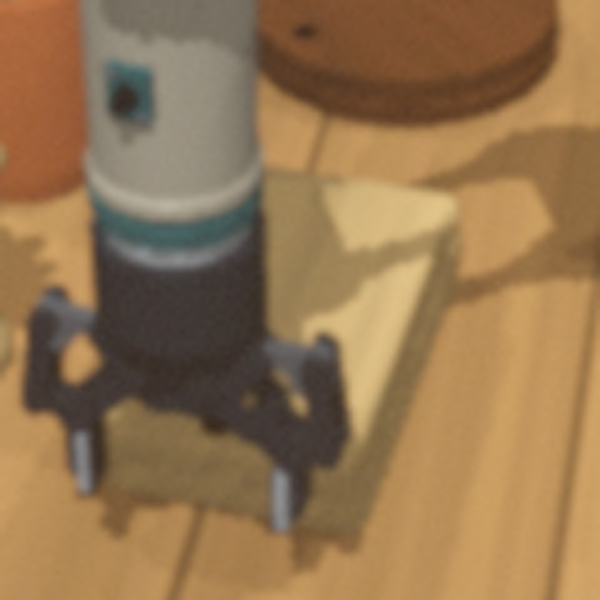

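Call:
{"name": "send_rows", "arguments": {
  "delta_pos": [
    [0,0,0.008],
    [0,0,0],
    [0,0,0]
  ],
  "angular": [
    [0,0,0],
    [0,0,0],
    [0,0,0]
  ]
}}

```text
clock: 9.77
position: [0.5984, 0.3325, 0.0782]
ee_rot: [-0.0, 0.999, -0.042, 0.001]
contact_force: [0.6, -0.4, 0.1]
width: 0.0853
```

Run:
```python
from h import *
to(569,360,68)
```

```text
t 9.77 pos [598.4 332.5  78.2] nm [569.9 379.3] xang -0.0846 zax [ 0.002  0.001 -1.   ] F [ 0.6 -0.4  0.1] w 0.085
target [0.5959 0.3134 0.068 ] units total [-0.0021  0.0483  0.0254]
```

Call:
{"name": "send_rows", "arguments": {
  "delta_pos": [
    [0,0,0.012],
    [0,0.0,0.013],
    [0,0.01,0],
    [0,0.015,0],
    [0,0.01,0]
  ],
  "angular": [
    [0,0,-0.05],
    [0,0,0],
    [0,0,0],
    [0,0,0],
    [0,0,0]
  ]
}}

```text
clock: 10.18
position: [0.5964, 0.3175, 0.0667]
ee_rot: [0.0, 0.999, -0.04, -0.0]
contact_force: [0.4, 1.0, -0.0]
width: 0.0852
```

Run:
```python
from h import *
to(569,360,68)
```

```text
t 10.18 pos [596.4 317.5  66.7] nm [569.1 364.1] xang -0.0802 zax [-0.001 -0.001 -1.   ] F [ 0.4  1.  -0. ] w 0.085
target [0.5959 0.3134 0.068 ] units total [-0.0002  0.0104 -0.0034]
```

Call:
{"name": "send_rows", "arguments": {
  "delta_pos": [
    [0,0.003,-0.002],
    [0,0.003,0],
    [0,0.003,0],
    [0,0.003,0],
    [0,0.003,0]
  ],
  "angular": [
    [0,0,0],
    [0,0,0],
    [0,0,0],
    [0,0,0],
    [0,0,0]
  ]
}}

```text
clock: 10.6
position: [0.5962, 0.3124, 0.0677]
ee_rot: [-0.0, 0.999, -0.04, 0.0]
contact_force: [0.6, 0.2, 0.0]
width: 0.0854
```

Call:
{"name": "send_rows", "arguments": {
  "delta_pos": [
    [0,0.003,0],
    [0,0.003,0],
    [0,0.003,0],
    [0,0.003,0],
    [0,0.003,0]
  ],
  "angular": [
    [0,0,0],
    [0,0,0],
    [0,0,0],
    [0,0,0],
    [0,0,0]
  ]
}}

```text
clock: 11.02
position: [0.5957, 0.3069, 0.0677]
ee_rot: [-0.0, 0.999, -0.04, 0.0]
contact_force: [0.3, 2.0, -0.6]
width: 0.0856
```

Call:
{"name": "send_rows", "arguments": {
  "delta_pos": [
    [0,0.003,0],
    [0,0.003,0],
    [0,0.003,0],
    [0,0.003,0],
    [0,0.003,0]
  ],
  "angular": [
    [0,0,0],
    [0,0,0],
    [0,0,0],
    [0,0,0],
    [0,0,0]
  ]
}}

```text
clock: 11.43
position: [0.5951, 0.3004, 0.0677]
ee_rot: [-0.0, 0.999, -0.04, 0.0]
contact_force: [0.6, 2.5, -0.3]
width: 0.0855
```

Call:
{"name": "send_rows", "arguments": {
  "delta_pos": [
    [0,0.003,0],
    [0,0.003,0],
    [0,0.003,0],
    [0,0.003,0],
    [0,0.003,0]
  ],
  "angular": [
    [0,0,0],
    [0,0,0],
    [0,0,0],
    [0,0,0],
    [0,0,0]
  ]
}}

```text
clock: 11.85
position: [0.5947, 0.2943, 0.0676]
ee_rot: [0.0, 0.999, -0.04, -0.0]
contact_force: [0.1, 2.2, -0.7]
width: 0.085
```

Run:
```python
from h import *
to(569,323,68)
im=manip.get_image("side");cv2.imwrite("pics/s8.png",im)
im=manip.get_image("top");cv2.imwrite("pics/t8.png",im)
crop("pics/s8.png","pics/s8c.png",215,170,120,120,5)
crop("pics/t8.png","pics/t8c.png",175,180,100,75,8)
```

```text
t 11.85 pos [594.7 294.3  67.6] nm [569.2 340.9] xang -0.0802 zax [-0. -0. -1.] F [ 0.1  2.2 -0.7] w 0.085
target [0.593  0.2765 0.068 ] units total [-0.0006  0.0448 -0.0009]
```

View pics/s8c.png

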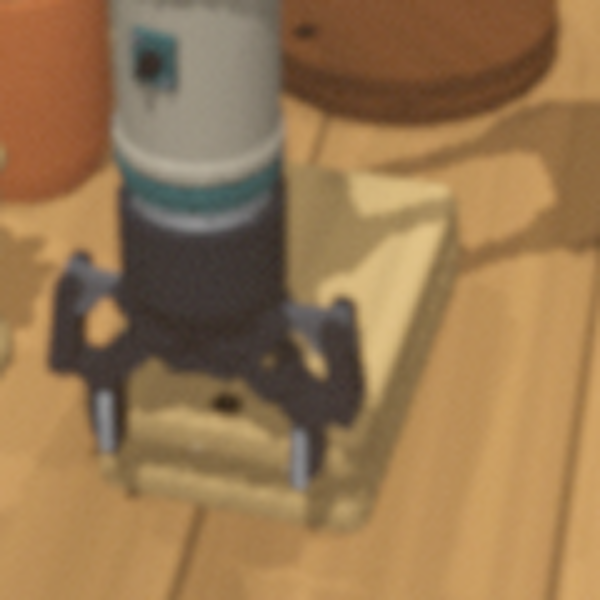

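View pics/t8c.png

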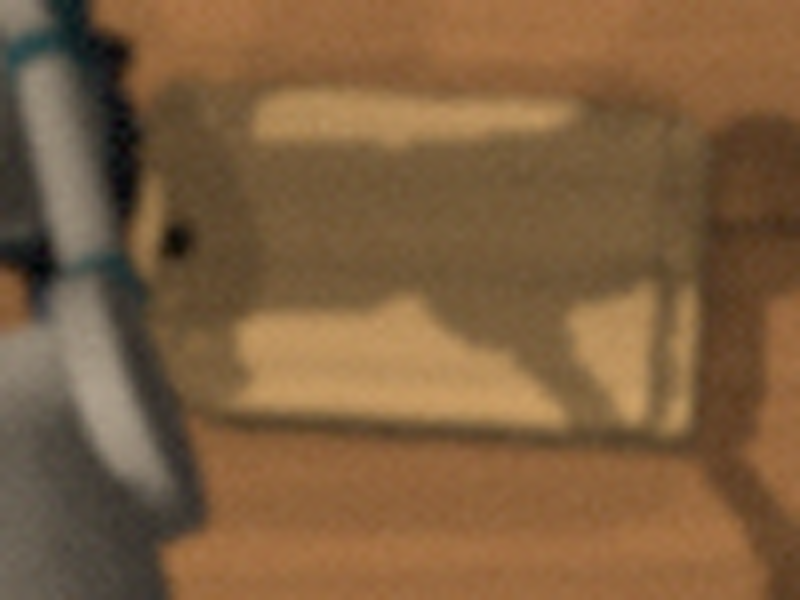

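Call:
{"name": "send_rows", "arguments": {
  "delta_pos": [
    [0,0.003,0],
    [0,0.004,0],
    [0,0.004,0],
    [0,0.004,0],
    [0,0.004,0]
  ],
  "angular": [
    [0,0,0],
    [0,0,0],
    [0,0,0],
    [0,0,0],
    [0,0,0]
  ]
}}

```text
clock: 12.37
position: [0.5941, 0.2867, 0.0676]
ee_rot: [0.0, 0.999, -0.04, 0.0]
contact_force: [0.8, 1.6, -0.4]
width: 0.0852
```

Call:
{"name": "send_rows", "arguments": {
  "delta_pos": [
    [0,0.004,0],
    [0,0.004,0],
    [0,0.004,0],
    [0,0.003,0],
    [0,0,0]
  ],
  "angular": [
    [0,0,0],
    [0,0,0],
    [0,0,0],
    [0,0,0],
    [0,0,0]
  ]
}}

```text
clock: 12.78
position: [0.5935, 0.2804, 0.0677]
ee_rot: [0.0, 0.999, -0.04, -0.0]
contact_force: [-0.2, 1.0, -0.6]
width: 0.0855
```

Run:
```python
from h import *
to(569,323,68)
im=manip.get_image("side");cv2.imwrite("pics/s9.png",im)
im=manip.get_image("top");cv2.imwrite("pics/t9.png",im)
crop("pics/s9.png","pics/s9c.png",215,170,120,120,5)
crop("pics/t9.png","pics/t9c.png",175,180,100,75,8)
```

```text
t 12.78 pos [593.5 280.4  67.7] nm [569.2 327. ] xang -0.0803 zax [-0.    -0.001 -1.   ] F [-0.2  1.  -0.6] w 0.086
target [0.593  0.2765 0.068 ] units total [-0.0006  0.0099 -0.0009]
```

View pics/s9c.png

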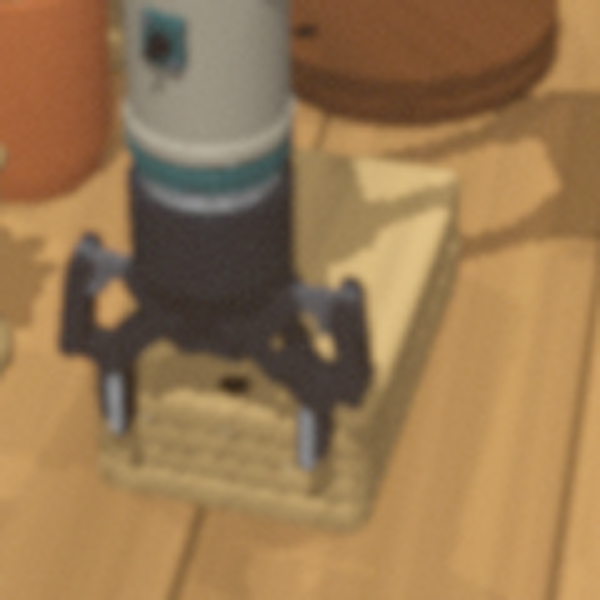

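View pics/t9c.png

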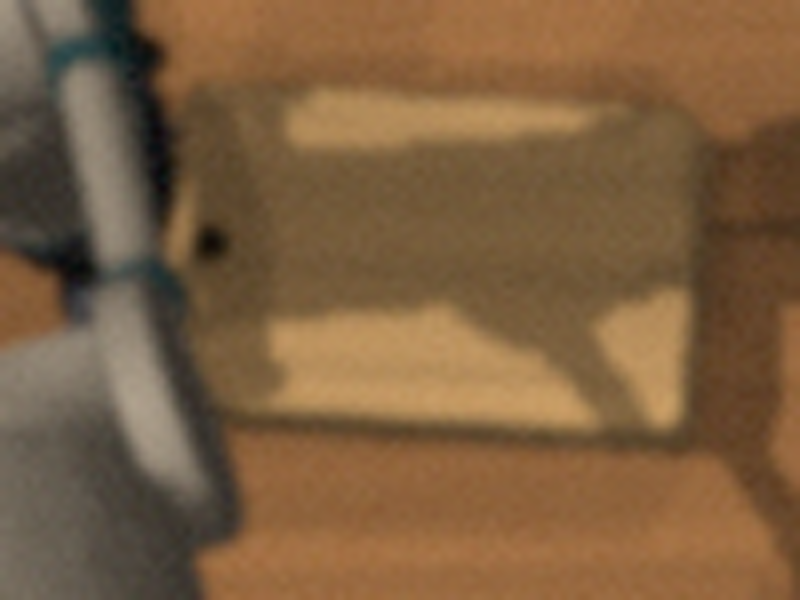

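Run:
```python
from h import *
meas("top","pics/t9.png",175,180,8,{"Tright":((697,150),(683,420),.072),"Tfar":((300,90),(600,105),.072)})
meas("side","pics/s9.png",215,170,5,{"Tright":((340,152),(440,170),.072)})
w=ray("top",U(211,242,175,180,8),.072)[0]*1000; print("hole top",w[:2]@N,w[:2]@M)
w=ray("side",U(235,384,215,170,5),.072)[0]*1000; print("hole side",w[:2]@N,w[:2]@M)
n=np.array([np.cos(-.156),np.sin(-.156)]);m=np.array([-n[1],n[0]])
for w in ([568.5,277.56],[568.4,274.6]): print("b0",np.array(w)@n,np.array(w)@m)
```

```text
top Tright 0.98 0.23 n 562.4 m 96.6 rel ang -0.009
top Tfar 1.00 0.20 n 636.6 m 202.4 rel ang -0.011
side Tright 0.92 0.13 n 541.4 m 94.9 rel ang 0.104
hole top 569.2854952158705 297.5830720003278
hole side 569.6997759874843 294.4809018791639
b0 518.4725579619239 362.5162206583581
b0 518.8336616753173 359.57662815119437
```

About 2.5 mm remains: the right edge is at m=96.6 and board_c's is at 94.0. One last small push, then retreat.

Call:
{"name": "send_rows", "arguments": {
  "delta_pos": [
    [0,0.002,0],
    [0,0.002,0],
    [0,0.0015,0],
    [0,0,0],
    [0,0,0]
  ],
  "angular": [
    [0,0,0],
    [0,0,0],
    [0,0,0],
    [0,0,0],
    [0,0,0]
  ]
}}

```text
clock: 13.3
position: [0.5934, 0.2787, 0.0677]
ee_rot: [0.0, 0.999, -0.04, -0.0]
contact_force: [1.1, 2.3, -0.3]
width: 0.0855
```

Call:
{"name": "send_rows", "arguments": {
  "delta_pos": [
    [0,-0.003,0],
    [0,-0.01,0],
    [0,-0.03,0],
    [0,-0.05,0],
    [0,-0.03,0]
  ],
  "angular": [
    [0,0,0],
    [0,0,0],
    [0,0,0],
    [0,0,0],
    [0,0,0]
  ]
}}

```text
clock: 13.72
position: [0.5977, 0.3298, 0.0678]
ee_rot: [-0.0, 0.999, -0.04, 0.0]
contact_force: [-0.3, -0.2, 0.8]
width: 0.0852
```

Call:
{"name": "send_rows", "arguments": {
  "delta_pos": [
    [0,0,-0.06],
    [0,0,-0.1],
    [0,0,-0.1],
    [0,0,-0.06],
    [0,0,0]
  ],
  "angular": [
    [0,0,0],
    [0,0,0],
    [0,0,0],
    [0,0,0],
    [0,0,0]
  ]
}}

```text
clock: 14.13
position: [0.6005, 0.3301, 0.2031]
ee_rot: [-0.003, 0.999, -0.04, 0.006]
contact_force: [1.2, -0.3, 0.7]
width: 0.0855
```

Call:
{"name": "send_rows", "arguments": {
  "delta_pos": [
    [-0.09,0,0],
    [-0.1,0,0],
    [-0.1,0,0],
    [-0.1,0,0],
    [-0.1,0,0]
  ],
  "angular": [
    [0,0,0],
    [0,0,0],
    [0,0,0],
    [0,0,0],
    [0,0,0]
  ]
}}

```text
clock: 14.55
position: [0.3997, 0.3435, 0.1949]
ee_rot: [0.0, 0.999, -0.04, -0.001]
contact_force: [0.2, 1.0, -0.2]
width: 0.0855
```

Run:
```python
from h import *
st()
im=manip.get_image("side");cv2.imwrite("pics/s10.png",im)
im=manip.get_image("top");cv2.imwrite("pics/t10.png",im)
crop("pics/s10.png","pics/s10c.png",225,180,110,90,7)
crop("pics/t10.png","pics/t10c.png",175,180,100,75,8)
```

```text
t 14.55 pos [399.7 343.5 194.9] nm [371.  374.4] xang -0.0803 zax [-0.001 -0.001 -1.   ] F [ 0.2  1.  -0.2] w 0.085
```

View pics/s10c.png

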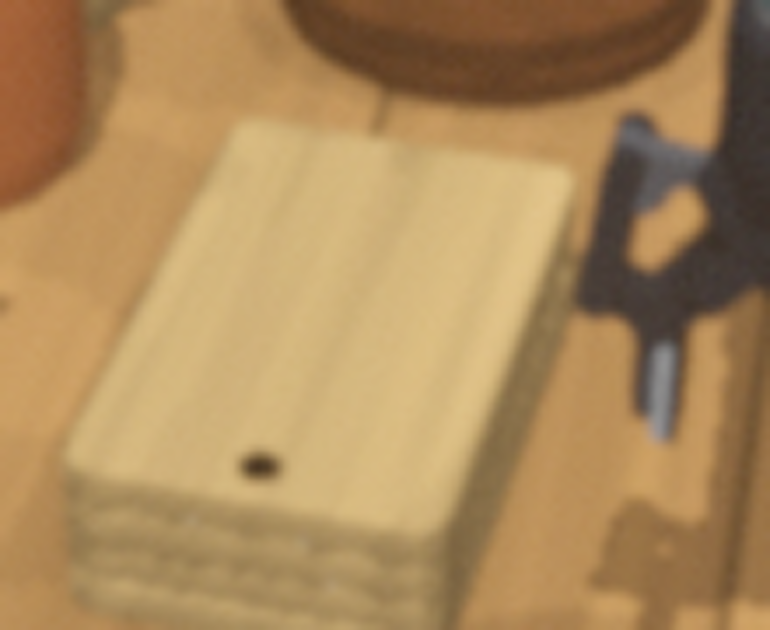

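View pics/t10c.png

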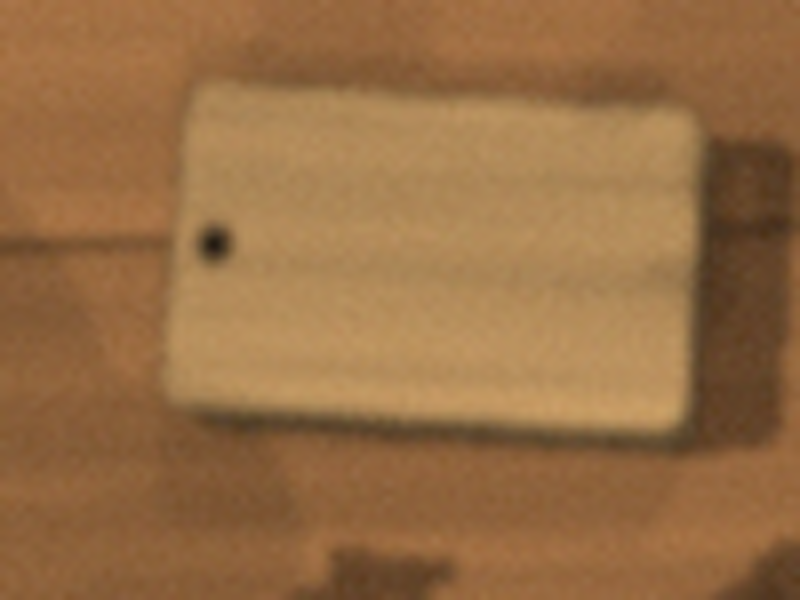

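View pics/t10.png

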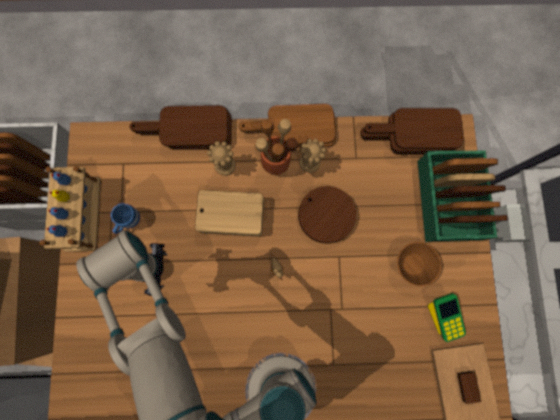

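Run:
```python
from h import *
meas("top","pics/t10.png",175,180,8,{"Tfar":((210,88),(690,108),.072),"Tleft":((187,100),(168,390),.072),"Tnear":((185,405),(675,433),.072),"Tright":((703,125),(690,425),.072)})
meas("side","pics/s10.png",225,180,7,{"Tfar":((235,130),(70,445),.072),"Tleft":((80,470),(425,535),.072),"Tnear":((570,190),(440,525),.072),"Tright":((250,120),(560,170),.072)})
for n,u in(("top",U(214,243,175,180,8)),("side",U(260,466,225,180,7))):
    w=ray(n,u,.072)[0]*1000; print("hole",n,w[:2]@N,w[:2]@M)
# expected projection of the pile with C centre (570,202.5): corners at z .072 and 0.054,0
for z in (72,54,36,18,0):
    P=[np.r_[(570.3+a*68)*N+(203+b*108)*M,z]/1000 for a,b in((1,1),(-1,1),(-1,-1))]
    print(z,np.round((proj("side",P)-[225,180]+.5)*7-.5).tolist())
cv2.imwrite("pics/s10d.png",cv2.resize(cv2.imread("pics/s10.png")[230:285,225:300],None,fx=10,fy=10,interpolation=cv2.INTER_CUBIC))
```

```text
top Tfar 1.00 0.21 n 636.7 m 202.4 rel ang -0.003
top Tleft 0.85 0.18 n 567.8 m 311.8 rel ang 0.002
top Tnear 1.00 0.07 n 499.6 m 200.5 rel ang -0.002
top Tright 1.00 0.13 n 566.9 m 95.0 rel ang 0.005
side Tfar 1.00 0.11 n 637.3 m 202.0 rel ang -0.001
side Tleft 0.90 0.10 n 567.2 m 313.7 rel ang -0.001
side Tnear 1.00 0.08 n 499.8 m 207.1 rel ang -0.000
side Tright 0.98 0.21 n 570.7 m 93.9 rel ang 0.020
hole top 568.9284218223478 296.2944279051313
hole side 569.7049301684524 293.4996380693208
72 [[56.0, 463.0], [436.0, 534.0], [574.0, 172.0]]
54 [[58.0, 502.0], [435.0, 573.0], [572.0, 209.0]]
36 [[61.0, 540.0], [434.0, 612.0], [570.0, 246.0]]
18 [[63.0, 578.0], [433.0, 650.0], [568.0, 282.0]]
0 [[65.0, 615.0], [432.0, 687.0], [567.0, 317.0]]
```

View pics/s10d.png

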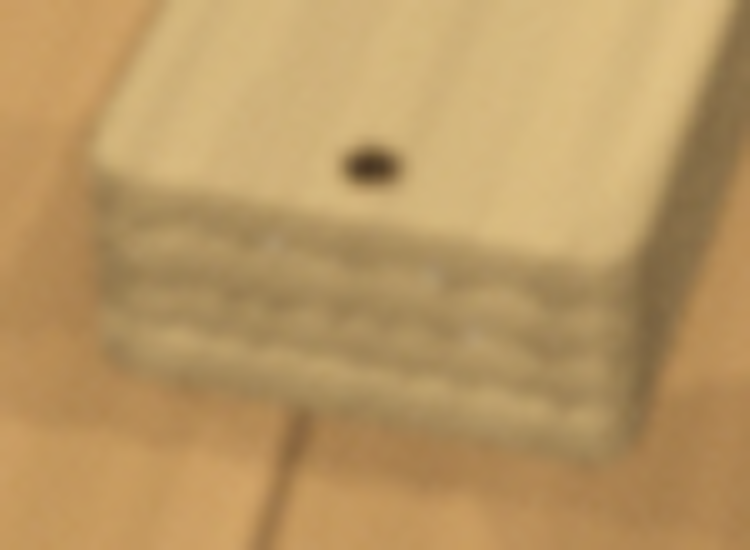

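Run:
```python
from h import *
for a,b,R in(("top0","t10",dict(head_l=(205,138,35,40),head_r=(297,136,32,36),jar=(255,115,40,60),round=(296,184,64,60),bowl=(396,240,48,46),bird=(268,258,20,22),mug_far=(108,200,30,32))),("side0","s10",dict(mug_near=(308,298,50,60),mug_far=(215,312,50,45)))):
    A=cv2.imread(f"pics/{a}.png",0);B=cv2.imread(f"pics/{b}.png",0)
    for k,(x,y,w,h) in R.items():
        t=A[y:y+h,x:x+w];r=cv2.matchTemplate(B[y-6:y+h+6,x-6:x+w+6],t,cv2.TM_CCOEFF_NORMED);_,v,_,l=cv2.minMaxLoc(r);print(k,l[0]-6,l[1]-6,round(v,3))
print(manip.get_state()["contact_force"]); manip.sign_off()
```

```text
head_l 0 0 0.993
head_r 0 0 0.987
jar 0 0 0.991
round 0 0 0.976
bowl 0 0 0.947
bird 0 0 0.459
mug_far 0 0 0.972
mug_near 0 0 0.972
mug_far 0 0 0.975
[ 0.63815259 -0.17023887  0.33510849]
the job is handed in; nothing more can be done
```

The top board is back on the pile, flush and square to within about 1 mm, and I've handed the job in. I pushed it with the two open fingertips held square to the pile. The first push was on the edge facing the robot (+x, about 34 mm, which also took out the twist). The second was on the +y end (about 33 mm). Then I drew the hand clear. Force readings were up to about 5 N, and the clock stood at about 15 s.

**Board position (last checks):**

| Edge | Top board now | Board beneath at start | Gap |
|---|---|---|---|
| Far edge, top view | 636.7 mm | 637.4 mm | -0.7 mm |
| Far edge, side view | 637.3 mm | 638.1 mm | -0.8 mm |
| Right edge, top view | 95.0 mm | 94.0 mm | +1.0 mm |

**Twist:** Seven of the eight edge fits gave 0.005 rad or less. The side view of the right edge gave 0.020 rad. That was the noisiest of the side-view fits, and it is still inside the 0.05 rad limit.

**Lower boards:** I didn't measure their positions again afterwards. In the final side view all four boards look flush at the corners.

**Other wares:** Comparing before and after images showed 0 pixel shift for all of them. The bird's match was weak (0.46), probably because the arm's shadow fell across it.

**Contact at the end:** The tool's force reading was about 0.7 N, within the noise seen in free motion, with the hand well away from everything.

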